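Present a build plate at the end of its ledge

TASK

At this 3D-printing stand, get the bare aluminium build plate ready to be taken from its low steel ledge: with a fingertip push the sliding stop at the ledge's open end fully aside, away from the robot, then push the plate along the ledge until about 3 cm of it sticks out past the open end, still lying flat and straight along the ledge. Only push the plate, never lift or tip it, and leave the other things on the table and ledge where they are.

Things in the scene. Friction and masses are not known exactly. Their poses are not given: they have to be found in the camera images.
- ledge: low dark steel shelf fixed to the table, 130 (x) x 440 (y) mm, flat top 50 mm above the table. Origin on the table under its centre; own +x points away from the robot, -y to its open end (robot's right). A fence 8 mm thick, 10 mm high, runs along the far side (inner face at own x = +55 mm); an end wall 6 mm thick, 10 mm high, closes the +y end.
- ledge_exit (a point): middle of the top edge of the ledge's open end (ledge's own x = 0, y = -220 mm, 50 mm above the table), axes as the ledge's. The plate must stick out past this edge. The stop's aluminium guide bar runs along the outside of this end, from own x = -50 to +160 mm, 16 mm wide, its top 8 mm below the ledge's top.
- stop (a joint): sliding stop across the open end: upright steel blade 80 mm long (ledge x -30 to +50 mm at joint 0), 8 mm thick, rising 16 mm above the ledge's top, just outside the end edge (ledge y -225 to -233 mm). Slides along the ledge's +x. 0 = closed, 0.100 m = fully open, against its end; path clear from 0.085. Starts 0 to 0.020, needs 2 to 4 N, stays where left.
- stop_knob (a point): centre, half-way up, of the upright round pin on top of the stop's blade, moving with it; 81 mm above the table. The pin is 12 mm thick with a 16 mm black cap, from 66 to 96 mm above the table. Push it along the ledge's +x.
- plate_mid (a point): centre (half-way up) of the loose bare aluminium build plate, 100 (x) x 140 (y) x 6 mm, about 0.15 to 0.31 kg, lying flat on the ledge near the fence, its top 56 mm above the table. Own y is its long axis, nearly along the ledge's y.
- plate_lead (a point): middle of the plate's leading end, half-way up its thickness: 70 mm from its centre towards the ledge's open end (plate's -y).
- plate_tail (a point): middle of the plate's trailing end, half-way up: 70 mm from its centre away from the open end (plate's +y). At the start at least 60 mm of bare ledge lies between it and the small figure standing at the ledge's closed end.
- figure: bystander, leave alone: small white printed chess-piece figure, 28 mm wide, 48 mm tall, standing on the ledge at its closed end; origin at its underside
- glue: bystander, leave alone: small glue bottle with a paper label, 32 mm wide, 85 mm tall, beyond the ledge; origin at its underside
- spool: bystander, leave alone: small filament spool lying flat, 100 mm wide, 40 mm high; origin at its underside
- tape: bystander, leave alone: brown tape ring lying flat, 100 mm wide, 30 mm high; origin at its underside
- scraper: bystander, leave alone: scraper lying on the table in front of the ledge, 190 mm long
- hexpart: bystander, leave alone: grey six-sided printed part, 68 mm wide, 40 mm tall, on the table to the right of the ledge's open end; origin at its underside
- driver: bystander, leave alone: screwdriver lying beyond the ledge, 170 mm long
- plate: the same plate; origin at the centre of its underside, axes as above
Things that resemble listed ones, but are neither listed nor needed, are in the scene too. Of the things shaped like the plate, the aluminium one is meant.

How it is judged:
On the way, in this order (a step that is already met when the one before it is completed fails the run):
1. the stop is pushed fully aside (value of joint stop above 0.085 m), for 0.2 s.
2. the plate sticks out past the open end by 20 to 42 mm (y of plate_lead in the frame of ledge between -0.262 and -0.24 m), for 0.2 s.
At the end, for the whole second after the job is handed in: the stop is at least 85 mm open; the plate's leading end is 20 to 42 mm past the ledge's open end; the plate lies flat on the ledge (within 0.04 rad), straight along it (within 0.15 rad) and not off its near side (centre within -25 to +15 mm of the ledge's middle line), at rest (all of step 2 and value of joint stop above 0.085 m and angle between the y axis of plate_mid and the y axis of ledge, either way round below 0.15 rad and angle between plate_mid's own z axis and vertical below 0.04 rad and z of plate_mid in the frame of ledge between 0.05 and 0.056 m and x of plate_mid in the frame of ledge between -0.025 and 0.015 m and velocity of joint stop below 0.01 m/s and linear speed of plate below 0.01 m/s); the robot touches nothing.
It fails at once if the plate is lifted (z of plate_mid in the frame of ledge above 0.061 m).
It fails at once if the plate is tipped or falls (angle between plate_mid's own z axis and vertical above 0.12 rad or z of plate_mid in the frame of ledge below 0.045 m).
It fails at once if another thing is moved more than 20 mm (distance of any of figure, glue, spool, tape, scraper, hexpart, driver from where it was at the start of the episode above 0.02 m).
It also fails if it takes over 54 s, if anything falls off the work surface, if the arm or the gripper's body presses on something with over 40 N, if the wrist force passes 120 N, or if a joint passes its speed limit or range.

ROBOT

A 6-joint arm with a two-finger parallel gripper is mounted at the origin on the work surface. World frame = base frame: x ahead of the robot, y to its left, z up, the work surface at z = 0. Lengths are in m, angles in rad, forces in N, time in s.
With the tool pointing down it reaches from about 0.35 to 0.975 m from the base axis. Payload 7.1 kg.
Tool frame: the origin (TCP) lies at the very end of the fingers, on their centre line; the grasp point (between the pads) lies grip_point_offset behind it (grip_point_offset is the distance from the TCP to the grasp point, in m); z points along the fingers, y is the line along which they close (so a half turn about z gives the same grasp; the last joint's range is limited). The gripper opens to 88 mm and grips with 3 to 60 N. Pads are 20 mm wide; open, the fingers measure 115 mm over their backs; the gripper's body (75 mm by 178 mm) begins 61 mm behind the grasp point.
Start: joints at [-1.308, 0.423, 1.63, -0, 1.089, -0.019], TCP at [0.174, -0.6, 0.223] pointing down, gripper open.
Joint ranges: [-3, 3], [-0.9, 2.11], [0.09, 2.58], [-1.31, 4.45], [0.11, 2.69], [-2.54, 2.54]. Speed limits (rad/s): [2.39, 2.39, 3.01, 3.14, 3.14, 3.14].

INTERFACE

Orientations are given as a unit quaternion [x, y, z, w].
In Python, from rig import * gives the robot as it stands. Calls block until the motion is done:
- move_to(position, orientation): joint-space move of the TCP to a pose.
- move_linear(position, ori=None, velocity=0.15, max_force=None): straight line of the TCP; ori=None keeps the orientation; velocity is the mean speed in m/s. With max_force (N) it stops when the force on the tool has changed by that much, and returns True; else False.
- goto_joints(angles): joint-space move.
- set_gripper(opening): finger opening in m; the grip force is fixed at half the most; returns when the fingers have stopped.
- dwell(seconds).
- inverse_kinematics(position, orientation): joint angles nearest the present ones, or None.
- capture(name): name is "scene" or "top"; returns a dict with "frame" (400x640x3 uint8, red, green, blue), "fx", "fy", "cx", "cy" (pixels), "rvec" (rotation vector, rad) and "tvec" (3), from world to camera coordinates, as OpenCV has them. Camera axes: x right, y down, z forward; pixel columns grow to the right and rows downward; lengths in m; the calibration is good to about 2 mm. A picture is of the moment at which its call begins. There is no depth.
A pose or a line that the arm cannot do raises IKError and nothing moves.
- finish_job(): hands the job in; it is judged then, once.
Readings, each from a call of its own:
- current_time(): time.
- current_q(): joint angles.
- current_qd(): joint speeds.
- current_joint_efforts(): joint torques, N m.
- current_tcp_pos(): TCP position.
- current_tool_rot(): TCP orientation.
- current_wrist_force(): force on the tool from outside, world axes, zero at the start.
- current_moment(): the same for the moment, N m.
- current_opening(): finger opening in m.
- current_grip_force(): force on a finger pad.
Only numpy, scipy, OpenCV 4.12 (cv2) and the standard library are available. Lean on these libraries where they do the work, as an engineer would, in place of code of your own. Each camera call takes 0.05 s, during which the arm holds its last target. There are 200 camera calls.

## Working session

There is one attempt and no reset: what is moved stays moved. The work goes in short steps, each a Python script; the robot and the scene stay as the last script left them, time stands still between calls to the robot, and variables do not carry over. Pictures are saved under pics/ and viewed, at most 10 in all, crops included, and the job is handed in when it is done.

```bash
mkdir -p pics; ls; cat > h.py <<'E'
from rig import *
import numpy as np, cv2
def snap(n,fn):
    c=capture(n); cv2.imwrite(fn,c['frame'][:,:,::-1]); np.save(''+n+'.npy',c,allow_pickle=True); return c
def load(n): return np.load(''+n+'.npy',allow_pickle=True).item()
def K(c): return np.array([[c['fx'],0,c['cx']],[0,c['fy'],c['cy']],[0,0,1.]])
def P(c):
    R=cv2.Rodrigues(np.array(c['rvec'],float))[0]; return R,np.array(c['tvec'],float).reshape(3)
def onz(c,u,v,z):
    R,t=P(c); d=R.T@np.linalg.inv(K(c))@[u,v,1]; o=-R.T@t; return o+d*(z-o[2])/d[2]
def tri(c1,p1,c2,p2):
    M=[]
    for c in(c1,c2):
        R,t=P(c); M.append(K(c)@np.c_[R,t])
    X=cv2.triangulatePoints(M[0],M[1],np.array(p1,float).reshape(2,1),np.array(p2,float).reshape(2,1)); return (X[:3]/X[3]).ravel()
def proj(c,X):
    return cv2.projectPoints(np.array(X,float).reshape(-1,3),np.array(c['rvec'],float),np.array(c['tvec'],float),K(c),None)[0].reshape(-1,2)
E
python3 - <<'E'
from h import *
for n in('scene','top'):
    c=snap(n,f'pics/{n}0.png'); R,t=P(c); print(n,c['fx'],-R.T@t,R[2])
print(current_time(),current_opening(),current_tool_rot()); 
try: print(grip_point_offset)
except Exception as e: print(e)
E
```

```text
pics
scene 458.7650480383293 [1.50913952 0.21408776 0.90181977] [-0.792568   -0.10940926 -0.59988798]
top 519.0630492859325 [0.21702108 0.03861241 1.7887938 ] [ 0.15173035  0.00927259 -0.98837843]
0.1 0.08786243570256512 [ 9.90087927e-01  1.40447214e-01 -9.78455463e-05 -6.83101738e-04]
0.0187
```

View pics/scene0.png

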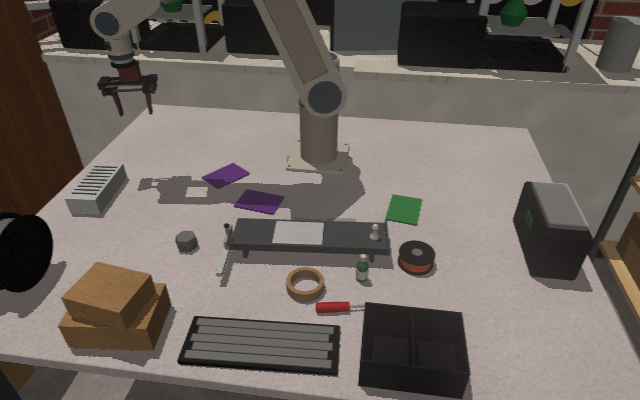

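View pics/top0.png

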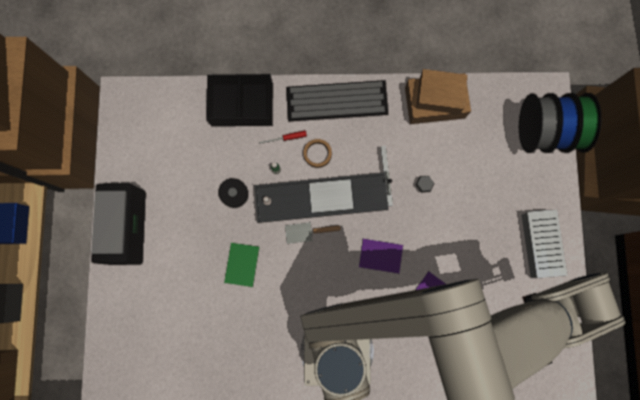

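The top view shows the ledge spanning about (255,185)–(388,210), with the plate at (331,196), the knob near (389,181) and the figure at (267,201). In the scene view the knob is near (228,227) and the plate near (299,233). I'll enlarge both.

```bash
python3 - <<'E'
from h import *
a=load('top')['frame'][135:245,240:440,::-1]; cv2.imwrite('pics/t1.png',cv2.resize(a,None,fx=4,fy=4,interpolation=cv2.INTER_CUBIC))
a=load('scene')['frame'][205:285,205:405,::-1]; cv2.imwrite('pics/s1.png',cv2.resize(a,None,fx=4,fy=4,interpolation=cv2.INTER_CUBIC))
E
```

```text
(no output)
```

View pics/t1.png

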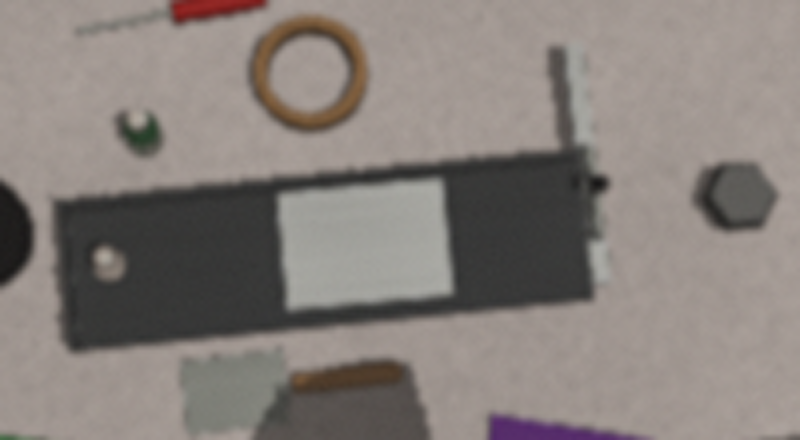

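View pics/s1.png

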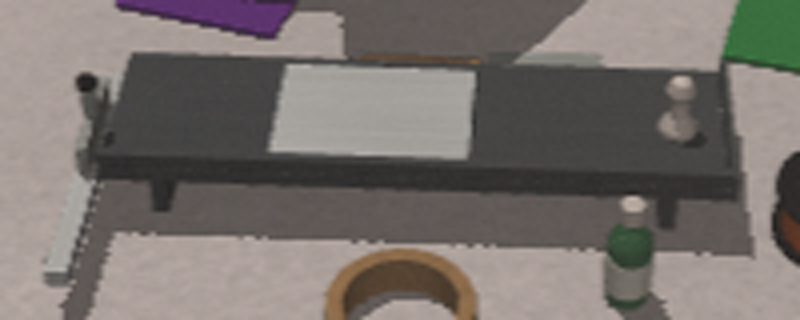

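The top crop shows the plate corners at (277,193), (443,179), (454,296) and (288,312), the knob cap at (598,184) and the ledge's near right corner at (592,297). The scene crop shows the plate corners at (286,64), (476,70), (468,159) and (269,153), and the cap at (87,82).

```bash
python3 - <<'E'
from h import *
from scipy.optimize import least_squares
T,S=load('top'),load('scene')
f=lambda p,o:(np.array(p,float)+.5)/4-.5+o
t=lambda *p:f(p,[240,135]); s=lambda *p:f(p,[205,205])
# order: near-open, near-closed, far-closed, far-open
pl=[(t(454,296),s(286,64)),(t(288,312),s(476,70)),(t(277,193),s(468,159)),(t(443,179),s(269,153))]
lg=[(t(592,297),s(132,54)),(t(70,350),s(728,72)),(t(57,200),s(740,178)),(t(585,150),s(98,155))]
for n,q in(('plate',pl),('ledge',lg)):
    for a,b in q: print(n,tri(T,a,S,b).round(4))
k=(t(598,184),s(87,82)); print('knobcap',tri(T,k[0],S,k[1]).round(4), onz(T,*k[0],.096),onz(S,*k[1],.096))
def fit(q,loc):
    loc=np.array(loc)
    def w(p):
        c,s_=np.cos(p[2]),np.sin(p[2]); return np.c_[p[0]+c*loc[:,0]-s_*loc[:,1],p[1]+s_*loc[:,0]+c*loc[:,1],loc[:,2]]
    r=lambda p:np.r_[(proj(T,w(p))-[a for a,b in q]).ravel(),(proj(S,w(p))-[b for a,b in q]).ravel()]
    o=least_squares(r,[.6,0,0],loss='soft_l1'); print(o.x.round(4),r(o.x).round(1)); return o.x
P_=fit(pl,[(-.05,-.07,.056),(-.05,.07,.056),(.05,.07,.056),(.05,-.07,.056)])
L=fit(lg,[(-.065,-.22,.05),(-.065,.22,.06),(.065,.22,.06),(.065,-.22,.06)])
def rel(x):
    c,s_=np.cos(L[2]),np.sin(L[2]); d=np.array(x[:2])-L[:2]; return np.array([c*d[0]+s_*d[1],-s_*d[0]+c*d[1]])
print('plate rel',rel(P_),P_[2]-L[2]); print('knob rel',rel(onz(T,*k[0],.096)),rel(onz(S,*k[1],.096)),rel(tri(T,*[k[0],S,k[1]])))
hx=onz(T,*t(740,195),.04); print('hex',rel(hx)); print('fig',rel(onz(T,*t(108,255),.04)))
np.save('L.npy',L)
E
```

```text
plate [ 0.4704 -0.0588  0.0529]
plate [0.4576 0.0816 0.0532]
plate [0.5595 0.0901 0.0559]
plate [ 0.5709 -0.0501  0.0537]
ledge [ 0.4696 -0.1764  0.0484]
ledge [0.4271 0.2662 0.0484]
ledge [0.5544 0.2772 0.0578]
ledge [ 0.5938 -0.1689  0.0571]
knobcap [ 0.5582 -0.1784  0.0922] [ 0.55738624 -0.17778111  0.096     ] [ 0.56267151 -0.17683554  0.096     ]
[0.5153 0.0162 0.087 ] [-0.4 -0.4 -0.2 -0.6 -0.1  0.2 -0.6 -0.1 -0.1 -0.6 -0.4 -0.4 -0.1 -0.2
 -0.4 -0.6]
[0.5122 0.0505 0.0932] [-0.4  0.4  0.1 -0.4  0.3 -0.7 -2.8 -0.9  0.7 -0.7 -1.  -3.2 -0.7 -0.2
  0.   0.2]
plate rel [-0.00012643 -0.03447445] -0.006253087635947299
knob rel [ 0.02375415 -0.23148542] [ 0.02910449 -0.23103594] [ 0.02450388 -0.23222034]
hex [ 0.01263413 -0.3592926 ]
fig [0.01469952 0.18382933]
```

The heights match the text: plate about 54 mm, ledge about 49 mm, cap about 92 mm. The knob's local x gives a joint value of about 0.015. The open end sits about 2 mm further out than the fit says, so I correct the frame and push the stop.

```bash
cat >> h.py <<'E'
L=np.load('L.npy')
def W(x,y,z,dy=-.002):
    c,s=np.cos(L[2]),np.sin(L[2]); y=y+dy; return [L[0]+c*x-s*y,L[1]+s*x+c*y,z]
def rel(X):
    c,s=np.cos(L[2]),np.sin(L[2]); d=np.array(X[:2])-L[:2]; return np.array([c*d[0]+s*d[1],-s*d[0]+c*d[1]+.002,X[2]])
def down(yaw):
    a=(L[2]+yaw)/2; return [np.cos(a),np.sin(a),0,0]
E
python3 - <<'E'
from h import *
set_gripper(0.0)
q=down(0)
move_to(W(-.045,-.229,.15),q)
print(move_linear(W(-.045,-.229,.075),velocity=.1,max_force=10), rel(current_tcp_pos()),current_wrist_force())
h=move_linear(W(.12,-.229,.075),velocity=.05,max_force=12); print(h,rel(current_tcp_pos()),current_wrist_force())
c=snap('top','pics/t2.png'); c=snap('scene','pics/s2.png')
print(current_time())
a=load('top')['frame'][125:235,300:420,::-1];b=load('scene')['frame'][190:300,180:300,::-1]
cv2.imwrite('pics/c2.png',cv2.resize(np.hstack([a,b]),None,fx=3.3,fy=3.3,interpolation=cv2.INTER_CUBIC))
E
```

```text
False [-0.04464722 -0.22924493  0.07536621] [0.05820551 0.78279981 0.3227286 ]
True [ 0.09086382 -0.22866126  0.07425679] [-1.26746187 -0.26474357  1.06559889]
6.75
```

View pics/c2.png

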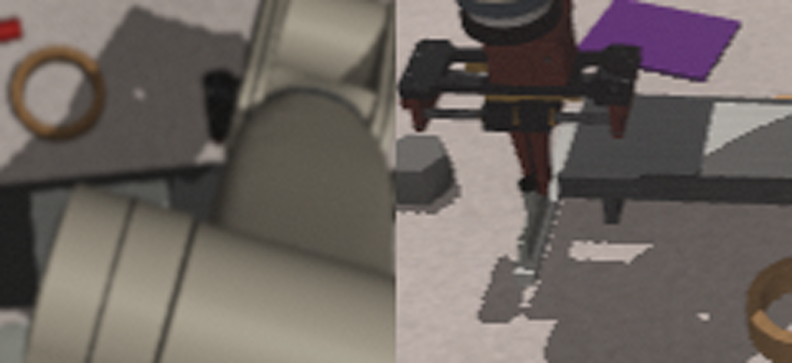

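The scene half shows the finger at the knob and the blade out over the guide bar's far part, near (535,225). The push stopped on force at the predicted end of travel, with the TCP at 0.091. Next I retreat and start the plate push with two fingers, stopping short to check.

```bash
python3 - <<'E'
from h import *
move_linear(W(.07,-.229,.075),velocity=.1)
move_linear(W(.05,-.229,.16),velocity=.15)
q=min((down(np.pi/2),down(-np.pi/2)),key=lambda q:np.abs(np.array(inverse_kinematics(W(0,.08,.13),q))-current_q()).max())
set_gripper(.05)
move_to(W(0,.08,.13),q); print(current_q().round(2) if hasattr(current_q(),'round') else current_q())
print(move_linear(W(0,.08,.0535),velocity=.08,max_force=8), rel(current_tcp_pos()))
print(move_linear(W(0,-.07,.0535),velocity=.04,max_force=15), rel(current_tcp_pos()),current_wrist_force())
snap('top','pics/t3.png'); snap('scene','pics/s3.png'); print(current_time(),current_opening())
a=load('top')['frame'][135:225,240:440,::-1];b=load('scene')['frame'][200:290,180:380,::-1]
cv2.imwrite('pics/c3.png',cv2.resize(np.vstack([a,b]),(667,600),interpolation=cv2.INTER_CUBIC))
E
```

```text
Traceback (most recent call last):
TypeError: unsupported operand type(s) for -: 'NoneType' and 'float'
```

```bash
python3 - <<'E'
from h import *
q=[q for q in (down(np.pi/2),down(-np.pi/2)) if inverse_kinematics(W(0,.08,.13),q) is not None and inverse_kinematics(W(0,-.1,.05),q) is not None][0]
set_gripper(.05)
move_to(W(0,.08,.13),q); print(np.round(current_q(),2))
print(move_linear(W(0,.08,.0535),velocity=.08,max_force=8), rel(current_tcp_pos()))
print(move_linear(W(0,-.07,.0535),velocity=.04,max_force=15), rel(current_tcp_pos()),current_wrist_force())
snap('top','pics/t3.png'); snap('scene','pics/s3.png'); print(current_time(),current_opening())
a=load('top')['frame'][135:225,240:440,::-1];b=load('scene')['frame'][200:290,180:380,::-1]
cv2.imwrite('pics/c3.png',cv2.resize(np.vstack([a,b]),(667,600),interpolation=cv2.INTER_CUBIC))
E
```

```text
[ 0.22  0.41  1.92 -0.    0.81  0.13]
False [0.00038366 0.08006989 0.05390235]
False [ 3.02915102e-07 -6.99763955e-02  5.34914372e-02] [0.97262039 1.68684357 0.010831  ]
15.0417 0.050057343201526286
```

View pics/c3.png

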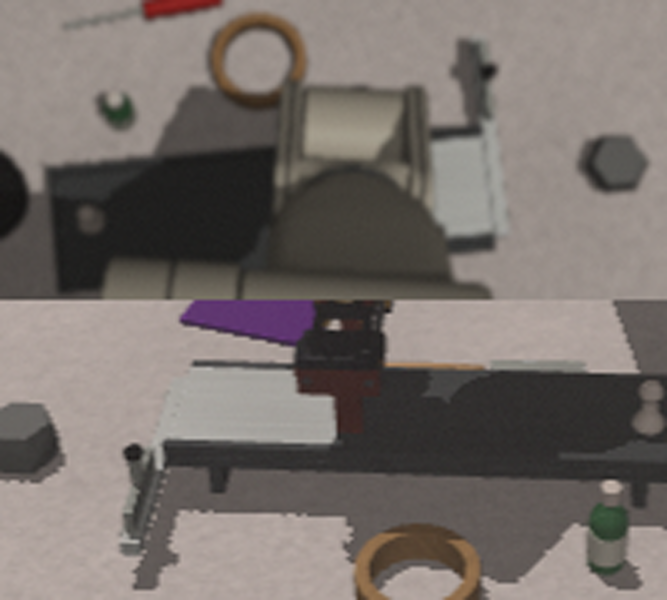

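The plate is straight, with its leading end about level with the ledge end (top half, x≈490). The stop knob at (488,70) is at the far end of its bar. I push the final 31 mm slowly, retreat and check.

```bash
python3 - <<'E'
from h import *
print(move_linear(W(0,-.101,.0535),velocity=.03,max_force=15), rel(current_tcp_pos()))
dwell(.3)
move_linear(W(0,-.07,.0535),velocity=.06)
move_linear(W(0,-.02,.2),velocity=.15)
move_to([.35,.45,.3],current_tool_rot())
snap('top','pics/t4.png'); snap('scene','pics/s4.png'); print(current_time())
a=load('top')['frame'][135:225,240:440,::-1];b=load('scene')['frame'][200:290,180:380,::-1]
cv2.imwrite('pics/c4.png',cv2.resize(np.vstack([a,b]),(667,600),interpolation=cv2.INTER_CUBIC))
E
```

```text
False [ 0.00010514 -0.10104642  0.05356274]
20.1667
```

View pics/c4.png

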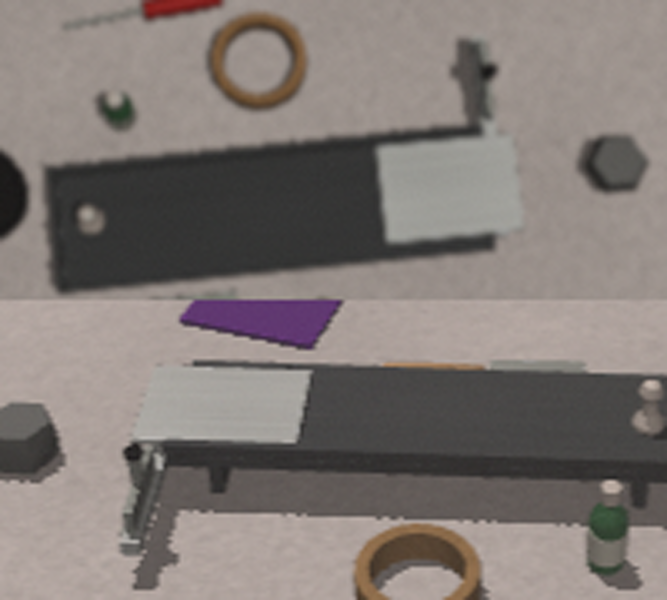

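The plate overhangs: in the top half its leading corners are (515,137) and (523,231), its tail corners (377,147) and (388,245), the ledge corner (495,249) and the knob (488,70).

```bash
python3 - <<'E'
from h import *
T,S=load('top'),load('scene')
t=lambda u,v:np.array([(u+.5)/3.335-.5+240,(v+.5)*180/600-.5+135]); s=lambda u,v:np.array([(u+.5)/3.335-.5+180,(v-300+.5)*.3-.5+200])
for p in[(515,137),(523,231),(377,147),(388,245)]: print('pl',rel(onz(T,*t(*p),.056)).round(4))
for p in[(133,441),(157,366),(312,371),(298,442)]: print('plS',rel(onz(S,*s(*p),.056)).round(4))
print('ledge',rel(onz(T,*t(495,249),.05)),'knob',rel(onz(T,*t(488,70),.096)),rel(onz(S,*s(132,452),.096)))
E
```

```text
pl [ 0.0464 -0.254   0.056 ]
pl [-0.0508 -0.2505  0.056 ]
pl [ 0.0501 -0.1129  0.056 ]
pl [-0.0515 -0.1131  0.056 ]
plS [ 0.0552 -0.2475  0.056 ]
plS [-0.046  -0.2485  0.056 ]
plS [-0.0459 -0.11    0.056 ]
plS [ 0.0495 -0.1096  0.056 ]
ledge [-0.06550446 -0.22097682  0.05      ] knob [ 0.10933165 -0.22908746  0.096     ] [ 0.11337914 -0.23032353  0.096     ]
```

The overhang is about 30 mm in both views, the plate is straight and centred, and the stop is at about 0.10, so I hand in.

```bash
python3 -c "
from rig import *
print(finish_job())"
```

```text
the job is handed in; nothing more can be done
None
```

I handed the job in after about 20 s of robot time. By camera, the stop is fully open (about 0.10 m) and the plate lies straight and centred on the ledge with about 30 mm sticking out. The arm is clear, and the other things look unmoved in the pictures. The interface returned no verdict.

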